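# Clamp the stock jar with the key, break its tight lid loose and hold the lid over it

### The arm

A 7-joint arm with a two-finger parallel gripper is mounted at the origin on a cart in front of the work surface, level with it; the furniture and walls round the work are solid. World frame = base frame: x ahead of the robot, y to its left, z up, the work surface at z = 0. Lengths are in m, angles in rad, forces in N, time in s.
With the tool pointing down it reaches from about 0.425 to 0.925 m from the base axis. Payload 6.8 kg.
Tool frame: the origin (TCP) lies between the finger pads; the fingertips stand 14 mm ahead of it and the grasp point (between the pads) lies 5 mm behind it; z points along the fingers, y is the line along which they close (so a half turn about z gives the same grasp; the last joint's range is limited). The gripper opens to 85 mm and grips with 20 to 120 N. Pads are 22 mm wide; open, the fingers measure 114 mm over their backs; the gripper's body (76 mm by 85 mm) begins 54 mm behind the grasp point. The pads swing forward as they close: fully open they stand 13 mm farther back than shut.
Start: joints at [1.064, 0.477, 0.022, 1.555, -0.011, 1.109, -0.083], TCP at [0.262, -0.622, 0.245] pointing down, gripper open.
Joint ranges: [-2.96, 2.96], [-0.34, 2.1], [-1.41, 1.46], [0.24, 2.44], [-1.37, 4.51], [0.17, 1.92], [-2.96, 2.96]. Speed limits (rad/s): [2.39, 2.39, 3.14, 3.14, 3.14, 3.14, 3.14].

### API

Orientations are given as a rotation vector (axis times angle).
In Python, from bench import r, eyes, ticket gives the robot as it stands. The module is installed in compiled form; this text tells all that it offers.
- The arm moves only by the tool arm_command, never from a script. Its argument "plan" is text: rows parted by semicolons, each of 4 numbers parted by spaces: the shift along the tool's x, y, z in m, then the turn about the tool's z in degrees. In form: tx ty tz yaw; .... A call has 1 to 20 rows; each row shifts and turns the commanded pose from where the row before left it, along the tool's axes as they then stand; what a row does not reach is not made up. A row lasts 1/8 s, in which the tool goes at most 62.5 mm and 10.7 degrees, less where a joint would pass 70% of its speed; a pose out of reach is approached as far as the arm can. A call is refused whole if a number of a shift passes 0.0625 or a number of a turn 10.7, either way. A call with a gripper value outside its range is refused whole. "hand" is the closure, from -1 (fully open) to 1 (shut), set as the call begins (left out, the last holds). The fingers move at their own pace and stop on an object; "grip_force" is the grip in N (left out, the last holds). Time passes only in rows, so rows that do not move let the fingers close. It gives the time, the measured TCP pose, the force, the opening and the grip force at its end, in the units of the state.
- r.get_obs(): the state, without advancing time (a new reading comes with each control period).
- eyes.grab_frame(name): name is "scene" or "top" or "wrist"; returns (picture, depth): 480x640x3 uint8, red, green, blue; 480x640 float32, m along the optical axis (not along the pixel's ray), 0 where there is no reading.
- eyes.calibration(name): a dict with "fov_y" (degrees; the focal length in pixels is half the picture's height over the tangent of half this angle, whatever the lens; pixels are square), "cx", "cy" (the principal point, pixels), "origin" and "attitude" of the camera in the world; the wrist camera has in their place "tool_from_camera" (4x4, takes a point from camera to tool coordinates, whose origin is the TCP and whose axes are the flange's). Camera axes: x right, y up, looking along -z (the intrinsics and any distortion apply to the point x, -y, -z); pixel columns grow to the right and rows downward; lengths in m; the calibration is good to about 2 mm. A picture is of the moment at which its call begins: read the wrist's pose just before it. calibration takes no time and is no camera call.
- ticket.hand_in(): hands the job in; it is judged then, once.
The state is a dict: "clock": time; "joints": joint angles; "qvel": joint speeds; "tau": joint torques, N m; "tcp_pos": TCP position; "orientation": TCP orientation; "contact_force": force on the tool from outside, world axes, zero at the start; "moment": the same for the moment, N m; "grip_width": finger opening in m; "gripper_force": force on a finger pad.
Only numpy, scipy, OpenCV 4.12 (cv2) and the standard library are available. Lean on these libraries where they do the work, as an engineer would, in place of code of your own. Each camera call takes 0.05 s, during which the arm holds its last target. There are 200 camera calls.

### The job

The lid of the stock jar is on tight, and the jar stands loose between the jaws of the jar clamp. Take the tee-handled key out of its block, set it right down on the clamp's square spindle and turn it clockwise until the jar is held fast, then leave the key standing on the spindle. With the jar braced, so that it neither turns nor shifts, unscrew the lid anticlockwise just until its lugs come free, well short of a quarter turn, lift it straight up, and finish while still holding it level over the middle of the jar, one to three centimetres clear of the mouth; leave the tape, the vials and the carton where they stand.

Things in the scene. Friction and masses are not known exactly. Their poses are not given: they have to be found in the camera images.
- clamp: jar clamp fixed to the worktop: steel base plate 190 x 88 x 12 mm. Origin: on the worktop under the middle of the jar's place, z up. The fixed vee jaw (top 58 mm above the worktop) stands on the +x side of the jar, the sliding jaw (same height) on the -x side; the base plate reaches from x = -124 to +66 mm. The clamp's axis is x; it may stand turned by up to about 0.45 rad
- jaw: the clamp's sliding jaw, a block 47 mm wide with a flat rubber face 31 mm to the -x side of the clamp's origin when open; a spring pack presses it on the jar with 25 to 40 N once the cam is turned on. Origin: that of the clamp, moving along the clamp's x with the jaw
- cam (a joint): angle (rad) of the captive cam spindle at the -x end of the clamp: 0 is open (it starts at 0.05 to 0.25), it grows when turned clockwise seen from above, the jaw meets the jar at about 0.4 to 0.7, the jar is held fast from 1.05 on, and there is a stop at 1.35. Turning takes up to 0.4 N m; the cam locks itself and stays where it is left
- spindle_top (a point): tip of the cam spindle: on its axis, 88 mm from the clamp's origin along the clamp's -x, 46 mm above the worktop. The spindle is a steel square 18 x 18 mm from 29 to 34 mm above the worktop, above that tapered to 8 x 8 mm at the tip; its sides are parallel to this point's x and y, which turn with it: parallel to the clamp's at cam angle 0, turned by -a about z at cam angle a
- key: tee-handled socket key, 71 mm tall, 0.3 kg, upright. Origin: centre of its lower end, z up the shank. Steel socket 30 x 30 x 24 mm with a bore 21 mm square, 17.5 mm deep, flared below, sides parallel to the key's x and y; shank 12 mm; cross handle, 66 mm along x, 16 mm along y, 47 to 71 mm above the origin. Fully down on the spindle its origin is 29 mm above the worktop; let go, it stands there
- key_grip (a point): where to grip the key: middle of the handle, 58 mm above the key's origin, across the 16 mm (key's y)
- key_block: grey plastic block 70 x 70 x 28 mm fixed on the worktop, to the left or to the right of the clamp, with a square pocket 32 mm wide and 18 mm deep in the middle where the key stands (the key's lower end is 10 mm above the worktop). Origin: centre of the underside; the key's axes are parallel to the block's
- jar: straight-sided white plastic jar, diameter 56 mm, body 68 mm tall, 90 mm to the rim, 0.45 kg, standing loose on the clamp's base plate (12 mm above the worktop) with 1 to 2 mm of play between the jaws. Origin: centre of its underside, z up. Its neck (diameter 48 mm) has three inclined ledges, 120 degrees apart
- jar_mouth (a point): centre of the jar's rim, 90 mm above the jar's origin. Three lugs in the lid sit under the three ledges of the neck. The lid's x starts within 0.14 rad of the jar's x; turned anticlockwise seen from above the lid rises 1 mm and is free once its x is 0.75 rad ahead of the jar's x (0.6 to 0.9 rad of turn); at about 1.4 rad ahead the lugs strike the next ledges
- jar_side (a point): point on the jar's side, 28 mm from the axis along the jar's x, 60 mm above its origin (shows whether the jar turns)
- lid: black ribbed screw lid, diameter 60 mm, 21.5 mm tall, 0.07 kg. Origin: centre of the skirt's lower edge, z up; when shut 75 mm above the jar's origin (87 mm above the worktop; top at 109 mm). Grip it across the skirt, 8 to 14 mm above its origin. Breaking it loose takes up to 0.8 N m. A sprung seal inside pushes it up with 20 N while it is on
- lid_edge (a point): point on the lid's side, 30 mm from its axis along the lid's x, 11 mm above its origin (shows how far the lid is turned)
- tape_roll: bystander: roll of masking tape, 103 mm across, 25 mm high, lying flat on the other side of the clamp from the key block. Origin: centre of the underside
- vial_wide: bystander: sample vial, 36 mm across, 65 mm tall, behind the clamp. Origin: centre of the underside
- vial_short: bystander: sample vial, 28 mm across, 54 mm tall, behind the clamp. Origin: centre of the underside
- carton: bystander: small folding carton, 56 x 34 x 70 mm, standing behind the clamp. Origin: centre of the underside
Not all that is in view belongs to the job. What is shaped like the lid but blue or turquoise is not meant. Leave any yellow look-alike of the key alone.

How it is judged:
By the outcome, as a careful person would: the job done as asked, in the order asked, and still so for the second after the job is handed in, while the arm keeps its last pose, push and grip.
It also fails if it takes over 58 s, if anything falls off the work surface, if the arm or the gripper's body presses on something with over 40 N, if the wrist force passes 120 N, or if a joint passes its speed limit or range.

## Working session

There is one attempt and no reset: what is moved stays moved. The work goes in short steps, Python scripts to look and compute and a tool call to move; the robot and the scene stay as the last step left them, time stands still between calls to the robot, and variables do not carry over. Pictures are saved under pics/ and viewed, at most 12 in all, crops included, and the job is handed in when it is done.

Besides the shell and the picture viewer there is one more tool, called as a command line: name --argument value ..., lists and objects as JSON in quotes. arm_command: Moves the arm, as the interface text tells. Its arguments: {"type":"object","properties":{"plan":{"type":"string"},"hand":{"type":"number"},"grip_force":{"type":"number"}},"required":["plan"]}

```bash
mkdir -p pics
cat > h.py <<'E'
import numpy as np, cv2
from scipy.spatial.transform import Rotation as R
from bench import r, eyes, ticket
def K(c): 
    return 240/np.tan(np.radians(c['fov_y'])/2)
E
python3 - <<'E'
from h import *
o=r.get_obs(); print({k:np.round(v,4) for k,v in o.items()})
for n in ["scene","top","wrist"]:
    print(n,eyes.calibration(n))
    if n!="wrist":
        p,d=eyes.grab_frame(n); cv2.imwrite(f"pics/{n}0.png",p[...,::-1]); np.savez(n+"0.npz",p=p,d=d)
E
```

```text
{'clock': np.float64(0.0), 'joints': array([ 1.0639,  0.4778,  0.0223,  1.5565, -0.0115,  1.1093, -0.0831]), 'qvel': array([ 0.0001,  0.0001, -0.0018, -0.0009, -0.0019,  0.0005, -0.0012]), 'tau': array([-1.00000e-03, -5.96459e+01,  1.60730e+00, -2.81206e+01,
        1.24000e-02,  9.40000e-03,  0.00000e+00]), 'tcp_pos': array([ 0.2619, -0.6215,  0.2443]), 'orientation': array([-3.0776e+00, -6.2200e-01,  8.0000e-04]), 'contact_force': array([0.5765, 0.058 , 1.2745]), 'moment': array([-0.0163,  0.014 , -0.0479]), 'gripper_force': np.float64(0.0), 'grip_width': np.float64(0.0855)}
scene {'fov_y': 53.02664892829909, 'cx': 317.9530776219541, 'cy': 233.92198515727537, 'origin': array([0.17214599, 0.35431114, 0.71491902]), 'attitude': array([ 0.38769218, -0.82410797, -2.13521428])}
top {'fov_y': 44.518143416377285, 'cx': 318.2532490590051, 'cy': 227.90945692937433, 'origin': array([ 3.80154515e-01, -3.86170712e-04,  1.38036414e+00]), 'attitude': array([ 0.13278217, -0.10507947, -1.59494641])}
wrist {'fov_y': 59.45578876761839, 'cx': 318.4391333043541, 'cy': 232.9277717491865, 'tool_from_camera': array([[-4.26345208e-04,  9.64795953e-01,  2.62999216e-01,
         6.71534263e-02],
       [ 9.99999797e-01,  2.86728992e-04,  5.69241814e-04,
         9.04002140e-04],
       [ 4.73792698e-04,  2.62999405e-01, -9.64795879e-01,
        -1.28862572e-01],
       [ 0.00000000e+00,  0.00000000e+00,  0.00000000e+00,
         1.00000000e+00]])}
```

View pics/scene0.png

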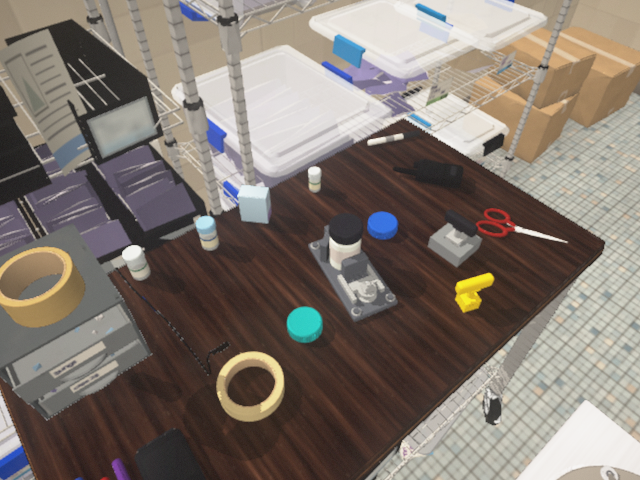

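View pics/top0.png

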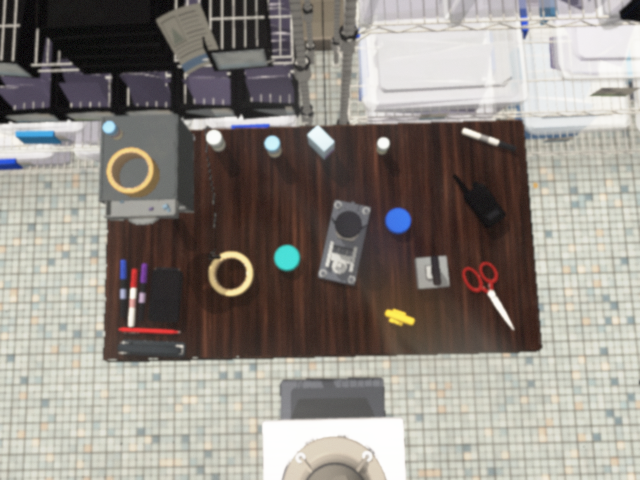

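The scene view shows these candidates:
- **Lid:** the black cap on the jar at (345,228) fits. The blue (382,225) and turquoise (305,324) discs are look-alikes.
- **Key:** the dark tee in the grey block at (457,232) fits. The yellow one at (474,292) is the look-alike.
- **Clamp:** the spindle is at about (367,290).

Next is a coarse fix from the top depth, plus an enlarged crop to confirm.

```bash
cat >> h.py <<'E'
def cam(n,o=None):
    c=eyes.calibration(n); f=K(c)
    if n=="wrist":
        T=c['tool_from_camera']; Rt=R.from_rotvec(o['orientation']).as_matrix()
        return f,c['cx'],c['cy'],Rt@T[:3,3]+o['tcp_pos'],Rt@T[:3,:3]
    return f,c['cx'],c['cy'],np.array(c['origin']),R.from_rotvec(c['attitude']).as_matrix()
def ray(C,uv):
    f,cx,cy,t,A=C; uv=np.atleast_2d(np.asarray(uv,float))
    d=np.c_[(uv[:,0]-cx)/f,-(uv[:,1]-cy)/f,-np.ones(len(uv))]
    return t,d@A.T
def onz(C,uv,z):
    t,d=ray(C,uv); return t+d*((z-t[2])/d[:,2])[:,None]
def cloud(C,D,uv):
    t,d=ray(C,uv); uv=np.atleast_2d(uv).astype(int); return t+d*D[uv[:,1],uv[:,0]][:,None]
def proj(C,P):
    f,cx,cy,t,A=C; q=(np.atleast_2d(P)-t)@A; return np.c_[cx+f*q[:,0]/-q[:,2],cy-f*q[:,1]/-q[:,2]]
E
python3 - <<'E'
from h import *
for n,pts in (("top",dict(lid=(348,221),spindle=(342,263),key=(435,270),block=(432,272),tape=(231,273),tapein=(231,254),blue=(398,220),teal=(287,257),yel=(400,318),c1=(215,140),c2=(320,140),c3=(383,145))),("scene",dict(lid=(345,224),keytop=(460,223),blue=(382,225),teal=(305,320),spindle=(367,288)))):
    z=np.load(n+"0.npz"); C=cam(n)
    for k,p in pts.items(): print(n,k,np.round(cloud(C,z['d'],[p])[0],3))
z=np.load("scene0.npz")['p'][195:330,300:510,::-1]
cv2.imwrite("pics/crop.png",cv2.resize(z,None,fx=3.6,fy=3.6,interpolation=2))
E
```

```text
top lid [ 0.588 -0.046  0.106]
top spindle [ 0.501 -0.032  0.041]
top key [ 0.477 -0.236  0.079]
top block [ 0.474 -0.232  0.062]
top tape [ 0.489  0.23  -0.001]
top tapein [0.531 0.226 0.024]
top blue [ 0.601 -0.167  0.02 ]
top teal [0.52  0.095 0.028]
top yel [ 0.374 -0.154  0.078]
top c1 [0.795 0.256 0.062]
top c2 [0.785 0.011 0.072]
top c3 [ 0.774 -0.136  0.052]
scene lid [ 0.583 -0.045  0.11 ]
scene keytop [ 0.474 -0.231  0.077]
scene blue [ 0.594 -0.158  0.022]
scene teal [0.518 0.096 0.026]
scene spindle [ 0.494 -0.02   0.04 ]
```

View pics/crop.png

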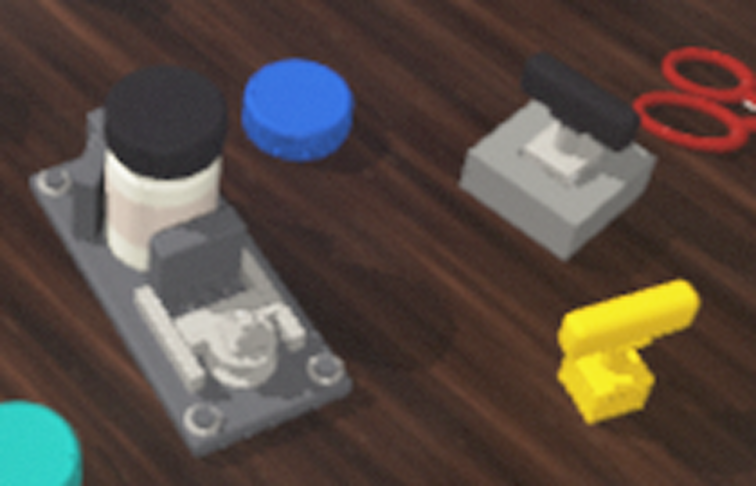

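The crop confirms the dark tee key in the grey block and the black lid on the white jar in the clamp. I'll move the wrist camera above the key.

arm_command --plan "0 0 0 7.6;0 0 0 7.6;0 0 0 7.6;0.0266 -0.0484 0.0056 0;0.0266 -0.0484 0.0056 0;0.0266 -0.0484 0.0056 0;0.0266 -0.0484 0.0056 0;0.0266 -0.0484 0.0056 0;0.0266 -0.0484 0.0056 0;0.0266 -0.0484 0.0056 0;0.0266 -0.0484 0.0056 0;0 0 0 0;0 0 0 0" --hand -1

```text
clock: 1.72
tcp_pos: [0.4741, -0.235, 0.2002]
orientation: [3.141, 0.002, -0.001]
contact_force: [0.1, -0.0, 0.4]
grip_width: 0.0853
gripper_force: 0.0
```

```bash
cat >> h.py <<'E'
def snap(name):
    o=r.get_obs(); p,d=eyes.grab_frame("wrist"); np.savez(name+".npz",p=p,d=d,pos=o['tcp_pos'],ori=o['orientation'])
    cv2.imwrite(f"pics/{name}.png",p[...,::-1]); return load(name)
def load(name):
    z=np.load(name+".npz"); return z['p'],z['d'],cam("wrist",dict(tcp_pos=z['pos'],orientation=z['ori']))
def yaw(o): 
    x=R.from_rotvec(o['orientation']).as_matrix(); return np.arctan2(x[1,0],x[0,0]), x[:,2]
E
python3 - <<'E'
from h import *
p,d,C=snap("w1"); o=r.get_obs(); print(o['tcp_pos'],yaw(o),o['clock'])
E
```

```text
[ 0.47386365 -0.23580717  0.20034344] (np.float64(-0.0007304661032450367), array([-7.25041880e-04, -4.75294701e-04, -9.99999624e-01])) 1.775
```

View pics/w1.png

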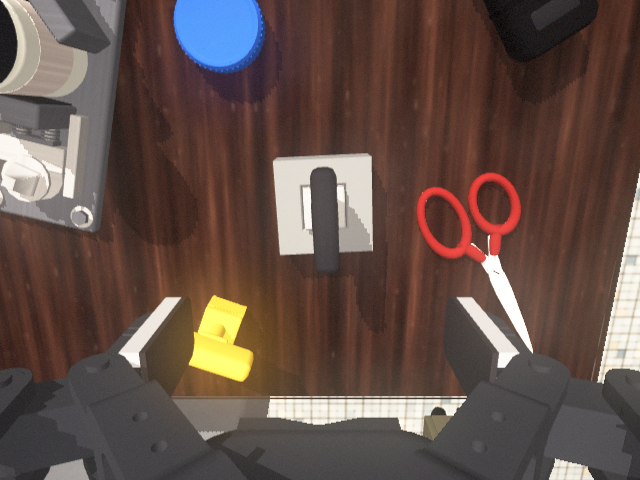

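The wrist view shows the key handle at (325,218) on the light block around (325,205), the clamp at upper left with the spindle near (25,180), and the yellow decoy at (220,345). Next I'll measure the handle and block.

Run:
```python
from h import *
p,d,C=load("w1")
sub=np.zeros(p.shape[:2],bool); sub[145:285,265:385]=1
g=p.max(2).astype(int); P=None
v,u=np.nonzero(sub); pts=cloud(C,d,np.c_[u,v])
m=pts[:,2]>0.066; h=np.c_[u,v][m]; H=pts[m]; print("handle n",m.sum(),np.percentile(H[:,2],[5,50,95]))
def rect(q): 
    (c,s,a)=cv2.minAreaRect(q.astype(np.float32)*1000); return np.round(c,1),np.round(s,1),round(a,2)
print("handle depth",rect(H[:,:2])); 
t=H[H[:,2]>np.percentile(H[:,2],60)]; print("top",rect(t[:,:2]),np.median(t[:,2]))
# dark pixels cast on top plane
lum=p.mean(2); k=(lum<60)&sub; 
b=(pts[:,2]>0.02)&(pts[:,2]<0.034); print("block depth",rect(pts[b][:,:2]),np.median(pts[b][:,2]))
br=((lum>150)&(p.max(2).astype(int)-p.min(2)<40)&sub).astype(np.uint8)
br=cv2.morphologyEx(br,cv2.MORPH_OPEN,np.ones((3,3)))
cs=max(cv2.findContours(br,0,2)[0],key=cv2.contourArea); hull=cv2.convexHull(cs)[:,0]
print("block col",rect(onz(C,hull,0.028)[:,:2]))
w,V=np.linalg.eigh(np.cov(H[:,:2].T)); print("handle yaw",np.degrees(np.arctan2(*(V[::-1,1]))))
```

```text
handle n 2704 [0.07692251 0.08067654 0.08236983]
handle depth (array([ 494.4, -238.7]), array([94.8, 16. ]), 2.76)
top (array([ 495.5, -238.6]), array([92.6, 13. ]), 2.44) 0.0815269964618097
block depth (array([ 479.4, -239.3]), array([70.5, 70.2]), 2.78) 0.02813230617150042
block col (array([ 480.1, -239.3]), array([72.3, 70. ]), 2.82)
handle yaw -177.0489194891901
```

arm_command --plan "0.007 -0.0515 0 0;0.007 -0.0515 0 0;0.007 -0.0515 0 0;0.007 -0.0515 0 0;0 0 0 0;0 0 0 0"

```text
clock: 2.52
tcp_pos: [0.5022, -0.0306, 0.2004]
orientation: [3.141, -0.002, -0.001]
contact_force: [0.1, -0.6, -0.1]
grip_width: 0.0853
gripper_force: 0.0
```

Run:
```python
from h import *
p,d,C=snap("w2"); o=r.get_obs(); print(o['tcp_pos'],yaw(o)[0],o['clock'])
cv2.imwrite("pics/w2c.png",cv2.resize(p[0:300,180:480,::-1],None,fx=2,fy=2,interpolation=2))
```

```text
[ 0.50216406 -0.03107602  0.20043295] -0.0026693437723498458 2.575
```

View pics/w2c.png

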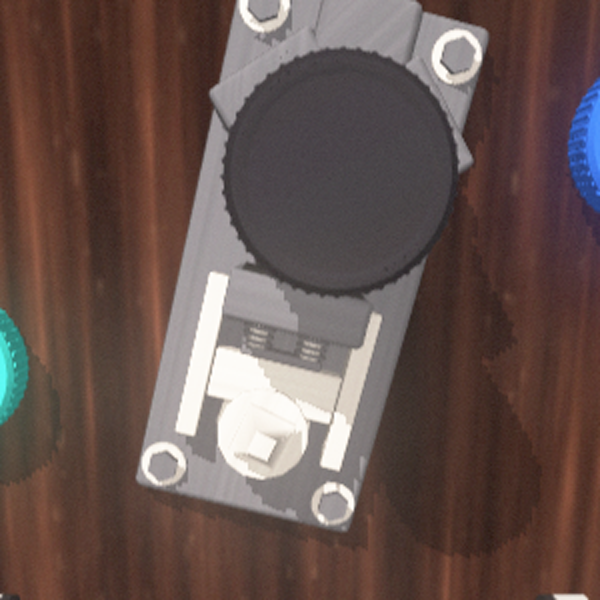

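The crop shows the black lid at (340,172), i.e. full-image (350,86), and the spindle tip square at (264,445), i.e. (312,222). The base plate's four bolts are at the corners. Next I'll measure the tip, lid circle and clamp yaw.

Run:
```python
from h import *
p,d,C=load("w2")
vv,uu=np.mgrid[0:300,180:480]; uv=np.c_[uu.ravel(),vv.ravel()]; P=cloud(C,d,uv)
lid=(P[:,2]>0.103)&(P[:,2]<0.116)
m=np.zeros((480,640),np.uint8); m[uv[lid][:,1],uv[lid][:,0]]=255
c=max(cv2.findContours(m,0,1)[0],key=cv2.contourArea)[:,0]
X=onz(C,c,0.1085)[:,:2]; cc,rr=cv2.minEnclosingCircle((X*1000).astype(np.float32)); 
A=np.c_[2*X,np.ones(len(X))]; s=np.linalg.lstsq(A,(X**2).sum(1),rcond=None)[0]; print("lid",cc,rr,"fit",s[:2],np.sqrt(s[2]+s[:2]@s[:2]), "z",np.median(P[lid][:,2]))
# base plate
b=(P[:,2]>0.006)&(P[:,2]<0.0165); Q=P[b]
m[:]=0; m[uv[b][:,1],uv[b][:,0]]=1; m=cv2.morphologyEx(m,cv2.MORPH_OPEN,np.ones((3,3)))
c=max(cv2.findContours(m,0,1)[0],key=cv2.contourArea)[:,0]; X=onz(C,c,0.012)[:,:2]
rc=cv2.minAreaRect((X*1000).astype(np.float32)); print("plate",rc, np.round(cv2.boxPoints(rc),1).tolist())
# spindle
sp=np.linalg.norm(P[:,:2]-[0.5,-0.03],axis=1)<0.02
for z0 in (0.030,0.036,0.040,0.044):
    q=P[sp&(P[:,2]>z0)&(P[:,2]<.06)]; print(z0,len(q),q.mean(0),cv2.minAreaRect((q[:,:2]*1000).astype(np.float32)) if len(q)>4 else '')
# tip via brightness: enlarged crop
cv2.imwrite("pics/sp.png",cv2.resize(p[192:250,280:345,::-1],None,fx=9,fy=9,interpolation=2))
# bolts
g=cv2.cvtColor(p,cv2.COLOR_RGB2GRAY); 
for x,y in ((165,464),(333,503),(264,8),(457,56)):
    print("bolt",onz(C,[(180+x/2,y/2)],0.016)[0])
```

```text
lid (584.2601318359375, -46.839778900146484) 29.671430587768555 fit [ 0.58433238 -0.04690404] 0.029111918820486755 z 0.10885695921806542
plate ((533.8363647460938, -33.94258117675781), (87.19828033447266, 139.76837158203125), 76.013427734375) [[455.5, -59.400001525878906], [591.0999755859375, -93.0999984741211], [612.2000122070312, -8.5], [476.6000061035156, 25.299999237060547]]
0.03 733 [ 0.50184754 -0.02586897  0.03909851] ((501.32513427734375, -25.883737564086914), (30.44140625, 30.607711791992188), 20.00402069091797)
0.036 507 [ 0.50142328 -0.02575681  0.04204019] ((500.2629089355469, -25.727195739746094), (16.933792114257812, 16.953960418701172), 62.888282775878906)
0.04 333 [ 0.50104167 -0.02568279  0.04414611] ((500.3728332519531, -25.617950439453125), (13.369110107421875, 13.467540740966797), 64.01927185058594)
0.044 192 [ 0.50049949 -0.02578199  0.04576361] ((500.34112548828125, -25.863998413085938), (10.135554313659668, 10.00230884552002), 66.49341583251953)
bolt [0.4849665  0.01202843 0.016     ]
bolt [ 0.46902791 -0.0530818   0.016     ]
bolt [ 0.6437589  -0.02715131  0.016     ]
bolt [ 0.62886654 -0.09286682  0.016     ]
```

View pics/sp.png

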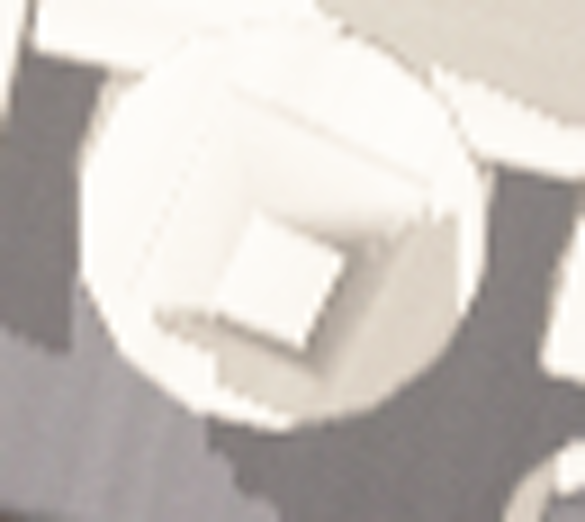

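arm_command --plan "-0.0056 0.052 0 0;-0.0056 0.052 0 0;-0.0056 0.052 0 0;-0.0057 0.052 0 0;0 0 0.03 -3;0 0 0.03 0;0 0 0.02 0;0 0 0 0;0 0 0 0"

```text
clock: 3.7
tcp_pos: [0.48, -0.238, 0.1213]
orientation: [3.14, 0.08, 0.001]
contact_force: [0.1, 0.4, 0.7]
grip_width: 0.0853
gripper_force: 0.0
```

Run:
```python
from h import *
o=r.get_obs(); print(o['tcp_pos'],np.degrees(yaw(o)[0]),yaw(o)[1],o['clock'],o['joints'].round(2),o['contact_force'].round(1))
```

```text
[ 0.48004031 -0.23797915  0.1212689 ] 2.9355188450807876 [ 7.63456255e-04 -7.62654245e-04 -9.99999418e-01] 3.7 [ 0.4   0.41 -0.07  1.99  0.04  0.74 -1.22] [0.1 0.4 0.7]
```

arm_command --plan "0 0.001 0.02 0;0 0 0.02 0;0 0 0.018 0;0 0 0 0"

```text
clock: 4.2
tcp_pos: [0.4796, -0.2376, 0.0619]
orientation: [-3.14, -0.083, 0.002]
contact_force: [-0.2, 0.2, 1.3]
grip_width: 0.0852
gripper_force: 0.0
```

arm_command --plan "0 0 0 0;0 0 0 0;0 0 0 0;0 0 0 0;0 0 0 0" --hand 1 --grip_force 60

```text
clock: 4.82
tcp_pos: [0.4804, -0.2376, 0.0628]
orientation: [3.14, 0.084, 0.001]
contact_force: [-0.3, 0.1, 2.6]
grip_width: 0.0154
gripper_force: 59.7
```

arm_command --plan "0 0 -0.02 0;0 0 -0.035 0;0 0 -0.035 0;0.0061 -0.0421 0 0;0.0061 -0.0421 0 0;0.0061 -0.0421 0 0;0.0061 -0.0421 0 0;0.0061 -0.0421 0 0;0 0 0 -10.2;0 0 0 -10.2;0 0 0 -10.2;0 0 0 -10.2;0 0 0 -10.2;0 0 0 -10.2;0 0 0 0;0 0 0 0"

```text
clock: 6.82
tcp_pos: [0.4991, -0.026, 0.1522]
orientation: [-2.663, -1.666, 0.001]
contact_force: [0.2, 0.4, -2.8]
grip_width: 0.0153
gripper_force: 59.4
```

Run:
```python
from h import *
p,d,C=snap("w3"); o=r.get_obs(); print(o['tcp_pos'],np.degrees(yaw(o)[0]),yaw(o)[1],o['clock'],o['joints'].round(2),o['contact_force'].round(1),o['grip_width'])
s,ds=eyes.grab_frame("scene"); np.savez("scene3.npz",p=s,d=ds)
a=cv2.resize(p[:,:,::-1],(560,420)); b=cv2.resize(s[180:320,290:430,::-1],(420,420),interpolation=2)
cv2.imwrite("pics/w3b.png",cv2.resize(np.hstack([a,b]),None,fx=.81,fy=.81))
```

```text
[ 0.49919675 -0.02590087  0.15232073] 64.0878617450428 [-4.42278580e-04 -8.02221612e-05 -9.99999899e-01] 6.875 [ 0.24  0.34 -0.37  2.04  0.17  0.8  -0.68] [ 0.5 -0.7 -2.6] 0.015185078111712984
```

View pics/w3b.png

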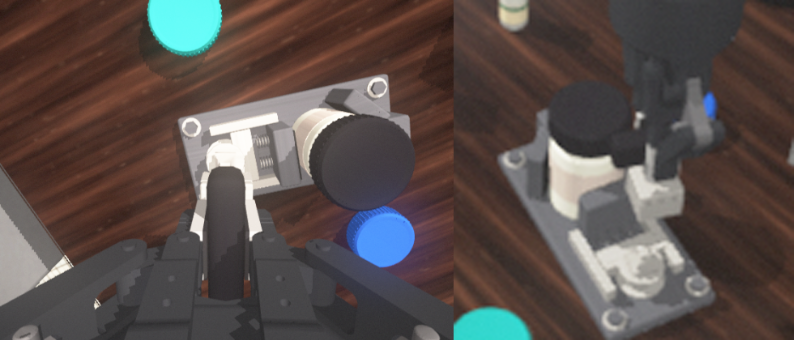

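The left half shows the handle held centrally at about (228,235), with the socket above the spindle near (228,155). The right half shows the key hanging upright. Next I'll measure the key's offset in the hand.

Run:
```python
from h import *
p,d,_=load("w3"); c=eyes.calibration("wrist"); T=c['tool_from_camera']; C=(K(c),c['cx'],c['cy'],T[:3,3],T[:3,:3])
vv,uu=np.mgrid[180:430,240:400]; uv=np.c_[uu.ravel(),vv.ravel()]; P=cloud(C,d,uv)
h=(np.abs(P[:,1])<.012)&(P[:,2]<0.0)&(P[:,2]>-.025); q=P[h]
for lo in (-.02,-.016,-.012,-.008): 
    k=q[(q[:,2]>lo)&(q[:,2]<lo+.004)]; print("handle z",lo,len(k),"xmax",np.sort(k[:,0])[-5:].round(4),"y",np.percentile(k[:,1],[2,98]).round(4)) if len(k)>10 else 0
s=(np.abs(P[:,1])<.022)&(P[:,2]>0.022)&(P[:,2]<.056)&(P[:,0]>-.01); q=P[s]
for lo in (.022,.026,.030,.034,.038,.042,.048):
    k=q[(q[:,2]>lo)&(q[:,2]<lo+.004)]
    if len(k)>10: print("sock z",lo,len(k),"x",np.percentile(k[:,0],[1,50,99]).round(4),"y",np.percentile(k[:,1],[1,99]).round(4))
# scene: socket vs spindle cloud
z=np.load("scene3.npz"); S=cam("scene"); vv,uu=np.mgrid[180:320,290:430]; uv=np.c_[uu.ravel(),vv.ravel()]; P=cloud(S,z['d'],uv)
g=(np.linalg.norm(P[:,:2]-[.5,-.026],axis=1)<.04)
for a,b in ((.100,.106),(.106,.112),(.112,.118),(.118,.1235),(.043,.06)):
    k=P[g&(P[:,2]>a)&(P[:,2]<b)]; 
    if len(k)>4: print(a,len(k),k.mean(0).round(4),cv2.minAreaRect((k[:,:2]*1000).astype(np.float32)))
```

```text
handle z -0.02 8008 xmax [0.0305 0.0305 0.0309 0.031  0.031 ] y [-0.0065  0.008 ]
handle z -0.016 1433 xmax [0.0312 0.0312 0.0313 0.0313 0.0313] y [-0.0106  0.0105]
handle z -0.012 329 xmax [0.0312 0.0312 0.0312 0.0312 0.0314] y [-0.0116  0.0115]
handle z -0.008 301 xmax [0.0312 0.0312 0.0313 0.0313 0.0313] y [-0.0117  0.0117]
sock z 0.026 457 x [0.0041 0.0087 0.0132] y [-0.0135  0.016 ]
sock z 0.03 70 x [0.0037 0.0129 0.0134] y [-0.0137  0.0159]
sock z 0.034 68 x [0.0122 0.013  0.0135] y [-0.0135  0.0162]
sock z 0.038 60 x [0.0126 0.013  0.0134] y [-0.0134  0.0162]
sock z 0.042 52 x [0.0124 0.013  0.0133] y [-0.0134  0.0163]
sock z 0.048 47 x [0.0123 0.0129 0.0133] y [-0.0135  0.0164]
0.1 50 [ 0.4923 -0.0194  0.1033] ((495.7377014160156, -17.9425048828125), (41.05636978149414, 19.680540084838867), 17.726919174194336)
0.106 53 [ 0.4902 -0.0196  0.1091] ((492.6130676269531, -18.320842742919922), (38.78590774536133, 18.876346588134766), 24.830583572387695)
0.112 56 [ 0.4909 -0.0197  0.1149] ((493.6920166015625, -17.797731399536133), (39.551544189453125, 18.821252822875977), 21.085742950439453)
0.118 52 [ 0.4917 -0.0193  0.121 ] ((494.9352111816406, -18.197019577026367), (39.97919464111328, 20.788841247558594), 21.155710220336914)
0.043 55 [ 0.5107 -0.0269  0.048 ] ((516.62744140625, -25.529983520507812), (18.610031127929688, 48.298858642578125), 70.50192260742188)
```

```bash
cat >> h.py <<'E'
def lidfit(n):
    p,d,C=load(n); vv,uu=np.mgrid[0:480,0:640]; uv=np.c_[uu.ravel(),vv.ravel()]; P=cloud(C,d,uv)
    lid=(P[:,2]>0.103)&(P[:,2]<0.116)&(np.linalg.norm(P[:,:2]-[.584,-.047],axis=1)<.04)
    m=np.zeros((480,640),np.uint8); m[uv[lid][:,1],uv[lid][:,0]]=255
    c=max(cv2.findContours(m,0,1)[0],key=cv2.contourArea)[:,0]; X=onz(C,c,0.1085)[:,:2]
    s=np.linalg.lstsq(np.c_[2*X,np.ones(len(X))],(X**2).sum(1),rcond=None)[0]; return s[:2],np.sqrt(s[2]+s[:2]@s[:2])
def bolts(n,guess):
    p,d,C=load(n); g=cv2.cvtColor(p,cv2.COLOR_RGB2GRAY); out=[]
    for u,v in guess:
        q=g[v-18:v+18,u-18:u+18]; h=cv2.HoughCircles(cv2.resize(q,None,fx=4,fy=4,interpolation=2),cv2.HOUGH_GRADIENT,1,100,param1=120,param2=12,minRadius=30,maxRadius=62)
        out.append(onz(C,[(u-18+h[0,0,0]/4,v-18+h[0,0,1]/4)],.016)[0,:2] if h is not None else [np.nan]*2)
    return np.array(out)
E
python3 - <<'E'
from h import *
for n,g in (("w2",[(262,232),(346,251),(408,28)]),("w3",[(532,124),(269,179)])):
    print(n,lidfit(n)); print(bolts(n,g).round(4))
E
```

```text
w2 (array([ 0.58338198, -0.04746605]), np.float64(0.02911399411128512))
[[ 0.4844  0.0123]
 [ 0.468  -0.0534]
 [ 0.6276 -0.0942]]
w3 (array([ 0.58342785, -0.0455499 ]), np.float64(0.02951239295520989))
[[ 0.6442 -0.0274]
 [ 0.4853  0.0133]]
```

arm_command --plan "0.0038 0 0 0;0 0 0.02 0;0 0 0.02 0;0 0 0.012 0;0 0 0 0;0 0 0.004 0;0 0 0.004 0;0 0 0.004 0;0 0 0 0"

```text
clock: 8.05
tcp_pos: [0.5008, -0.0224, 0.0883]
orientation: [-2.66, -1.67, 0.001]
contact_force: [-0.5, -0.5, -3.0]
grip_width: 0.0154
gripper_force: 59.3
```

No contact force at 10 mm engaged, so it's going in cleanly. I'll go on down to seat.

arm_command --plan "0 0 0.003 0;0 0 0.002 0;0 0 0.0015 0;0 0 0 0;0 0 0 0"

```text
clock: 8.68
tcp_pos: [0.5011, -0.0224, 0.082]
orientation: [2.661, 1.67, 0.0]
contact_force: [-0.7, -0.4, -2.4]
grip_width: 0.0153
gripper_force: 59.4
```

arm_command --plan "0 0 0.001 0;0 0.0004 0 10;0 0.0004 0 10;0 0.0004 0 10;0 0.0004 0 10;0 0 0 0;0 0 0 0"

```text
clock: 9.55
tcp_pos: [0.5012, -0.0239, 0.0817]
orientation: [3.071, 0.659, -0.004]
contact_force: [-6.0, -0.9, 9.2]
grip_width: 0.0151
gripper_force: 61.3
```

Run:
```python
from h import *
o=r.get_obs(); print(o['tcp_pos'],np.degrees(yaw(o)[0]),yaw(o)[1],o['clock'],o['contact_force'].round(1),o['moment'].round(2),o['grip_width'])
```

```text
[ 0.50117457 -0.02386476  0.08165556] 24.227708495427812 [-2.15673698e-03 -9.74414502e-04 -9.99997199e-01] 9.55 [-6.  -0.9  9.2] [-0.24  1.5   0.03] 0.015107012150244315
```

arm_command --plan "0 0.0004 0 10;0 0.0004 0 10;0 0.0002 0 4;0 0 0 0;0 0 0 0"

```text
clock: 10.18
tcp_pos: [0.5015, -0.0247, 0.0817]
orientation: [3.141, 0.008, -0.003]
contact_force: [-5.1, 0.4, 10.2]
grip_width: 0.0152
gripper_force: 61.4
```

Run:
```python
from h import *
p,d,C=snap("w4"); o=r.get_obs(); print(o['tcp_pos'],np.degrees(yaw(o)[0]),o['clock'],o['contact_force'].round(1),o['moment'].round(2),lidfit("w4"))
```

```text
[ 0.50152927 -0.02465665  0.08167529] 0.27477916776014816 10.225 [-6.  -0.4 10. ] [-0.17  1.45  0.2 ] (array([ 0.57880616, -0.04683724]), np.float64(0.025163405545130028))
```

View pics/w4.png

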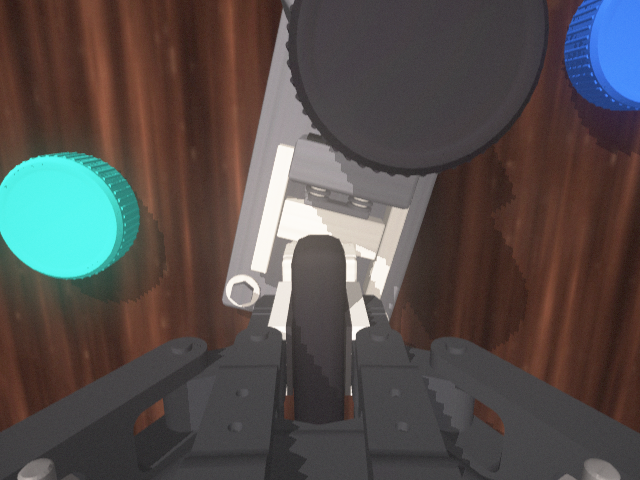

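The view shows the jaw pressed on the jar with its spring pack compressed, and the key seated on the spindle. I'll turn a little more for margin.

arm_command --plan "0 0.0002 0 4;0 0 0 0;0 0 0 0"

```text
clock: 10.6
tcp_pos: [0.5015, -0.0248, 0.0817]
orientation: [3.139, -0.102, -0.003]
contact_force: [-5.9, -0.6, 9.7]
grip_width: 0.0149
gripper_force: 61.4
```

Run:
```python
from h import *
o=r.get_obs(); print(o['tcp_pos'],np.degrees(yaw(o)[0]),o['clock'],o['contact_force'].round(1),o['moment'].round(2),o['tau'].round(2))
```

```text
[ 0.50153395 -0.02482616  0.08166223] -3.7232966903159364 10.6 [-5.9 -0.6  9.7] [-0.12  1.41  0.23] [ -0.41 -42.99   0.42 -19.57  -0.17  -2.02  -0.21]
```

arm_command --plan "0 0 -0.001 0;0 0 0 0;0 0 0 0;0 0 0 0" --hand -1

```text
clock: 11.1
tcp_pos: [0.5026, -0.0246, 0.0819]
orientation: [-3.14, 0.103, -0.0]
contact_force: [-1.3, -0.6, -0.0]
grip_width: 0.0848
gripper_force: 0.0
```

arm_command --plan "0 0 -0.01 0;0 0 -0.025 0;0 0 -0.04 0;0 0 -0.04 0;0 0 0 0;0 0 0 0"

```text
clock: 11.85
tcp_pos: [0.5022, -0.0246, 0.1971]
orientation: [3.14, -0.103, 0.0]
contact_force: [-0.4, 0.5, -0.7]
grip_width: 0.0853
gripper_force: 0.0
```

Run:
```python
from h import *
p,d,C=snap("w5"); o=r.get_obs(); print(o['tcp_pos'],np.degrees(yaw(o)[0]),o['clock'],o['contact_force'].round(1),lidfit("w5"))
vv,uu=np.mgrid[0:480,0:640]; uv=np.c_[uu.ravel(),vv.ravel()]; P=cloud(C,d,uv)
k=(P[:,2]>.092)&(P[:,2]<.108)&(np.linalg.norm(P[:,:2]-[.4999,-.0245],axis=1)<.038); q=P[k]
print("handle",len(q),np.median(q[:,2]),np.percentile(q[:,2],95),cv2.minAreaRect((q[:,:2]*1000).astype(np.float32)))
s=(np.linalg.norm(P[:,:2]-[.4999,-.0245],axis=1)<.024)&(P[:,2]>.048)&(P[:,2]<.056); q=P[s]; print("socket top",len(q),np.median(q[:,2]),cv2.minAreaRect((q[:,:2]*1000).astype(np.float32)))
j=(P[:,2]>.054)&(P[:,2]<.062)&(np.linalg.norm(P[:,:2]-[.545,-.037],axis=1)<.03); q=P[j]
e=np.array([np.cos(np.radians(14)),-np.sin(np.radians(14))]); print("jaw along x",np.percentile((q[:,:2]-[.5,-.0257])@e,[2,98]))
p2,d2,C2=load("w2"); P=cloud(C2,d2,uv); j=(P[:,2]>.054)&(P[:,2]<.062)&(np.linalg.norm(P[:,:2]-[.545,-.037],axis=1)<.03); q=P[j]; print("jaw before",np.percentile((q[:,:2]-[.5,-.0257])@e,[2,98]))
s,_=eyes.grab_frame("scene"); a=cv2.resize(p[:,:,::-1],(480,360)); b=cv2.resize(s[180:320,290:410,::-1],(310,360),interpolation=2); cv2.imwrite("pics/w5b.png",np.hstack([a,b]))
```

```text
[ 0.50185803 -0.02460723  0.19642173] -3.7481061459177876 11.9 [-0.7 -0.5  0.5] (array([ 0.58514916, -0.04709985]), np.float64(0.029122297455059228))
handle 3022 0.09963100033882755 0.10102851132294674 ((500.934326171875, -25.4675350189209), (16.006208419799805, 64.88824462890625), 87.85408020019531)
socket top 708 0.053667967665995686 ((500.4075927734375, -25.600841522216797), (30.035314559936523, 29.79935646057129), 87.79124450683594)
jaw along x [0.04327325 0.05859512]
jaw before [0.04154343 0.0570395 ]
```

View pics/w5b.png

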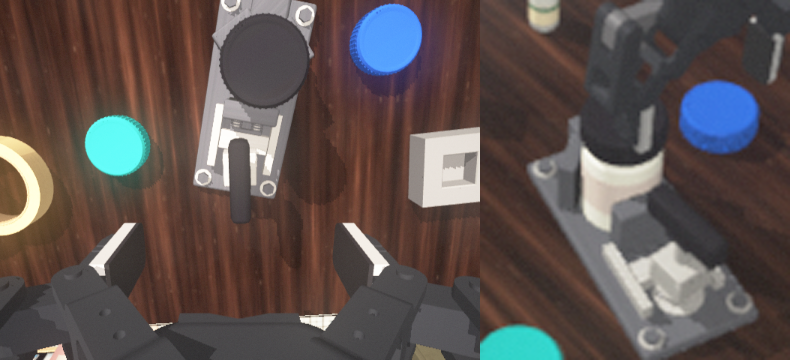

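The key stands seated, with its handle top at 100 mm and yaw about -2°. That puts the cam at 1.18 or more, and the jaw is on the jar. Now the lid.

arm_command --plan "0.0279 0.0053 0 0;0.0279 0.0053 0 0;0.028 0.0053 0 0;0 0 0 10;0 0 0 10;0 0 0 10;0 0 0 2.2;0 0 0.03 0;0 0 0 0;0 0 0 0"

```text
clock: 13.2
tcp_pos: [0.5852, -0.046, 0.1673]
orientation: [2.989, -0.968, -0.0]
contact_force: [0.2, 0.9, 0.1]
grip_width: 0.0857
gripper_force: 0.0
```

Run:
```python
from h import *
o=r.get_obs(); print(o['tcp_pos'],np.degrees(yaw(o)[0]),o['clock'],o['joints'].round(2),o['contact_force'].round(1),o['moment'].round(2))
p,d,C=snap("w6"); print(lidfit("w6"))
```

```text
[ 0.58522827 -0.04602576  0.16730918] -35.89656737763227 13.2 [-0.1   0.42  0.09  1.85 -0.05  0.88 -2.18] [0.2 0.9 0.1] [-0.03  0.    0.04]
(array([ 0.58599932, -0.04784776]), np.float64(0.029270854390959722))
```

arm_command --plan "0 0 0.025 0;0 0 0.025 0;0 0 0.015 0;0 0 0.009 0;0 0 0 0;0 0 0 0"

```text
clock: 14.0
tcp_pos: [0.5857, -0.046, 0.0938]
orientation: [-2.988, 0.969, -0.002]
contact_force: [0.5, -0.3, -0.3]
grip_width: 0.0852
gripper_force: 0.0
```

arm_command --plan "0 0 0 0;0 0 0 0;0 0 0 0;0 0 0 0" --hand 1 --grip_force 20

```text
clock: 14.5
tcp_pos: [0.5851, -0.0466, 0.0938]
orientation: [2.988, -0.97, 0.001]
contact_force: [-3.1, -0.5, 4.6]
grip_width: 0.0595
gripper_force: 20.6
```

Run:
```python
from h import *
o=r.get_obs(); x=R.from_rotvec(o['orientation']).as_matrix(); print(o['tcp_pos'],np.degrees(yaw(o)[0]),o['clock'],"tool F",(x.T@o['contact_force']).round(1),o['moment'].round(2),o['grip_width'])
```

```text
[ 0.58508429 -0.0465928   0.09378656] -35.97968919840879 14.5 tool F [-2.2  2.2 -4.6] [-0.33  0.56  0.01] 0.05948263751105128
```

arm_command --plan "0 0 0 0;0 0 0 0;0 0 0 0" --grip_force 100

```text
clock: 14.88
tcp_pos: [0.5851, -0.0466, 0.0943]
orientation: [2.988, -0.97, 0.001]
contact_force: [-3.4, -1.1, 10.0]
grip_width: 0.0576
gripper_force: 104.3
```

arm_command --plan "0 0 0 -5;0 0 -0.0001 -5;0 0 -0.0001 -5;0 0 0 0;0 0 0 0"

```text
clock: 15.5
tcp_pos: [0.5856, -0.0462, 0.0947]
orientation: [3.089, -0.571, 0.002]
contact_force: [-3.2, -0.8, 10.4]
grip_width: 0.0577
gripper_force: 104.3
```

```bash
cat >> h.py <<'E'
def st():
    o=r.get_obs(); x=R.from_rotvec(o['orientation']).as_matrix(); print(o['tcp_pos'].round(4),"yaw",np.degrees(yaw(o)[0]).round(2),o['clock'],"tool F",(x.T@o['contact_force']).round(1),"M",o['moment'].round(2),o['grip_width'],o['gripper_force'])
E
python3 -c "from h import *; st()"
```

```text
[ 0.5856 -0.0462  0.0947] yaw -20.94 15.5 tool F [ -2.6   1.9 -10.4] M [-0.15  0.82  0.16] 0.05772165018387104 104.30336645396892
```

arm_command --plan "0 0 -0.0002 -6;0 0 -0.0002 -6;0 0 -0.0001 -6;0 0 -0.0001 -3;0 0 0 0;0 0 0 0"

```text
clock: 16.25
tcp_pos: [0.5856, -0.046, 0.0956]
orientation: [3.142, 0.001, 0.002]
contact_force: [-4.7, 1.0, 12.2]
grip_width: 0.0578
gripper_force: 104.7
```

```bash
python3 -c "
from h import *; st(); p,d,C=snap('w7')
s,_=eyes.grab_frame('scene'); a=cv2.resize(p[:,:,::-1],(480,360)); b=cv2.resize(s[180:320,290:410,::-1],(310,360),interpolation=2); cv2.imwrite('pics/w7b.png',np.hstack([a,b]))"
```

```text
[ 0.5856 -0.046   0.0956] yaw 0.03 16.25 tool F [ -4.7  -1.  -12.3] M [ 0.03  0.89 -0.03] 0.05782361721613974 104.67902700416744
```

arm_command --plan "0 0 -0.0001 -4;0 0 -0.0001 -4;0 0 0 0;0 0 0 0"

```text
clock: 16.85
tcp_pos: [0.5856, -0.046, 0.0958]
orientation: [3.133, 0.22, 0.002]
contact_force: [-4.6, -0.1, 11.6]
grip_width: 0.0576
gripper_force: 104.7
```

```bash
python3 -c "from h import *; st()"
```

```text
[ 0.5856 -0.046   0.0958] yaw 8.05 16.85 tool F [ -4.6  -0.5 -11.6] M [-0.02  0.94  0.06] 0.05760182387225652 104.67948151286691
```

arm_command --plan "0 0 0 -4;0 0 0 -2.5;0 0 0 0;0 0 0 0"

```text
clock: 17.35
tcp_pos: [0.5856, -0.046, 0.0958]
orientation: [3.116, 0.397, 0.002]
contact_force: [-4.6, 0.1, 12.5]
grip_width: 0.0576
gripper_force: 104.7
```

```bash
python3 -c "from h import *; st()"
```

```text
[ 0.5856 -0.046   0.0958] yaw 14.53 17.35 tool F [ -4.4  -1.2 -12.6] M [ 0.02  0.88 -0.02] 0.057605574950637985 104.69883698795456
```

arm_command --plan "0 0 -0.0005 -1;0 0 -0.0005 0;0 0 0 0;0 0 0 0"

```text
clock: 17.85
tcp_pos: [0.5855, -0.046, 0.0959]
orientation: [3.112, 0.424, 0.001]
contact_force: [-2.7, -0.3, 8.2]
grip_width: 0.0576
gripper_force: 105.7
```

```bash
python3 -c "from h import *; st()"
```

```text
[ 0.5855 -0.046   0.0959] yaw 15.53 17.85 tool F [-2.7 -0.4 -8.2] M [-0.01  0.4   0.07] 0.057601310242092876 105.68032508483157
```

arm_command --plan "0 0 -0.0005 0;0 0 -0.0005 0;0 0 0 0;0 0 0 0"

```text
clock: 18.35
tcp_pos: [0.5852, -0.046, 0.096]
orientation: [3.113, 0.425, 0.0]
contact_force: [-0.9, -0.4, 1.6]
grip_width: 0.0577
gripper_force: 106.2
```

```bash
python3 -c "from h import *; st()
p,d,C=snap('w8')
s,_=eyes.grab_frame('scene'); a=cv2.resize(p[:,:,::-1],(480,360)); b=cv2.resize(s[180:320,290:410,::-1],(310,360),interpolation=2); cv2.imwrite('pics/w8b.png',np.hstack([a,b]))"
```

```text
[ 0.5852 -0.046   0.096 ] yaw 15.55 18.35 tool F [-1.   0.2 -1.6] M [-0.11 -0.13 -0.  ] 0.05768656764060662 106.24729415110778
```

View pics/w8b.png

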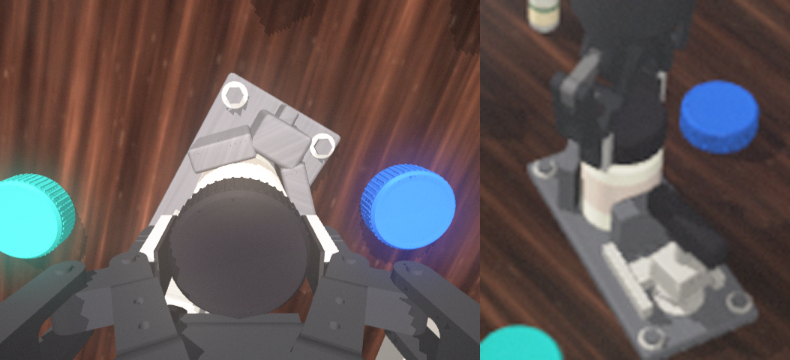

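The lid is at about (240,245) between the pads, and the jar and key have not moved. I'll test-lift another millimetre to see whether the lugs still hold.

arm_command --plan "0 0 -0.0005 0;0 0 -0.0005 0;0 0 0 0;0 0 0 0"

```text
clock: 18.95
tcp_pos: [0.585, -0.0459, 0.097]
orientation: [-3.113, -0.425, 0.0]
contact_force: [1.0, -0.3, -0.0]
grip_width: 0.058
gripper_force: 106.4
```

```bash
python3 -c "from h import *; st()"
```

```text
[ 0.585  -0.0459  0.097 ] yaw 15.55 18.95 tool F [0.9 0.5 0. ] M [ 0.04  0.03 -0.03] 0.05795808323289451 106.3589069119189
```

It's free: it rose 1 mm with no resistance. I'll lift it straight up to about 2 cm clear.

arm_command --plan "0 0 -0.001 0;0 0 -0.001 0;0 0 -0.004 0;0 0 -0.007 0;0 0 -0.008 0;0 0 -0.007 0;0 0 -0.0045 0;0 0 0 0;0 0 0 0;0 0 0 0"

```text
clock: 20.2
tcp_pos: [0.5849, -0.0459, 0.1292]
orientation: [-3.113, -0.425, 0.001]
contact_force: [-0.1, -0.3, 0.3]
grip_width: 0.0574
gripper_force: 106.4
```

```bash
python3 -c "
from h import *; st(); p,d,C=snap('w9'); print(yaw(r.get_obs())[1])
c=eyes.calibration('wrist'); s,D=eyes.grab_frame('scene'); S=cam('scene')
vv,uu=np.mgrid[150:320,290:420]; uv=np.c_[uu.ravel(),vv.ravel()]; P=cloud(S,D,uv); g=np.linalg.norm(P[:,:2]-[.585,-.046],axis=1)<.034
col=s[uv[:,1],uv[:,0]].mean(1); w=g&(col>130)&(P[:,2]<.12); b=g&(col<70)&(P[:,2]>.09)
print('white top',np.percentile(P[w][:,2],[95,99]),'dark',np.percentile(P[b][:,2],[1,5,50]))
a=cv2.resize(p[:,:,::-1],(480,360)); b=cv2.resize(s[180:320,290:410,::-1],(310,360),interpolation=2); cv2.imwrite('pics/w9b.png',np.hstack([a,b]))"
```

```text
[ 0.5849 -0.0459  0.1292] yaw 15.55 20.2 tool F [-0.2  0.2 -0.3] M [ 0.01 -0.03  0.04] 0.057381479628675784 106.35610915662255
[-5.53183056e-04  4.47255594e-05 -9.99999846e-01]
white top [0.10242629 0.10370694] dark [0.12583233 0.13113679 0.14659312]
```

View pics/w9b.png

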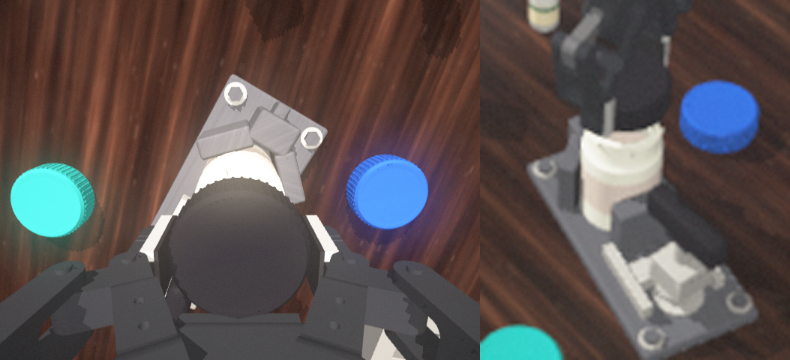

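The lid is held level over the bare neck (white, at (620,150)), about 2 cm clear. The jar is still in the clamp and the key still stands on the spindle.

```bash
python3 -c "from h import *; print(ticket.hand_in())"
```

```text
the job is handed in; nothing more can be done
None
```

The job is handed in at about 20 s on the robot's clock: the jar is clamped, the key is left standing on the spindle, and the lid was turned about 51° and is held level over the mouth, about 2 cm clear.

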